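# Fit a setting die and clamp it with the click wrench

### The job

Take the slim-shanked die (the only one of the three steel dies that fits) and seat it fully home, upright, in the round bore of the steel die block. Then turn the click wrench that sits on the block's clamp spindle clockwise (seen from above) until its handle joint gives at the set torque, stop there without driving on so hard that the square insert under the spindle slips, and let go, leaving the clamp tightened. Leave everything else where it is.

Things in the scene. Friction and masses are not known exactly. Their poses are not given: they have to be found in the camera images.
- die (a point): slim die, bare steel, loose, 66 mm tall, about 0.25 kg: shank 24 mm across, 33 mm long, foot chamfered 2 mm; above it a head 36 mm across, 33 mm tall. Starts upright on the table with two thicker dies, in any of three places. This point: on its axis (z, up), half-way up, in the plane of the shoulder under the head. Grip the head, about 22 mm above this point
- block: dark steel die block fixed to the table, 110 mm (its x) by 210 mm (its y) by 45 mm tall, origin at the centre of its underside, with a low foot 150 mm (x) by 50 mm (y), 12 mm high, across its middle. Its -x side faces the robot, give or take some yaw
- bore (a point): centre of the bore's mouth in the block's flat top, 45 mm above the table and 55 mm to the block's +y from its middle. The bore is vertical, round, 26.5 mm across with a 2 mm chamfer and goes down to the table. With the die fully home its shoulder rests on the block's top, so that die is at this point
- spindle (a point): on the clamp spindle's vertical axis, 50 mm to the block's -y from its middle, 85 mm above the table: the height of the wrench handle's centre line. The steel wrench head on it is 42 mm across, 71 to 95 mm above the table. It cannot be lifted off and has no ratchet: turned back, the nut loosens; let go, it stays
- grip (a point): middle of the wrench's black rubber grip, 26 mm across, 85 mm long, 160 mm from the spindle's axis, 85 mm above the table, nothing below it; own x points outward along the handle. Starts on the robot's side of the block, leaning to the block's -y; tightening (clockwise from above) sweeps it to +y
- wrench_head: wrench head and nut; origin on the spindle's axis, 45 mm above the table; own x points out along the handle. It turns 0.6 to 1.05 rad against an even drag of 3 to 5 N at the grip, then comes tight. Where differs by up to 0.3 rad and cannot be seen beforehand: feel for it. Once tight, grip lies -30 to +25 mm from the block's middle along the block's y
- click (a joint): the wrench's breakaway joint, 35 mm out from the spindle's axis, rad: 0 with the handle straight. A spring holds it straight until about 11 N of sideways push at the grip's middle; then the handle gives, with little rise in force, up to a stop at 0.12 rad (15 mm at the grip). It has properly given above 0.05. Released, it springs straight again. Pushed on against its stop, the force climbs steeply
- insert_corner (a point): one corner of the square steel threaded insert, 36 mm wide and 8 mm thick, that lies on the block's top around the spindle. The insert must stay still; over-tightening (16 to 20 N at the grip's middle, once the handle is on its stop) makes it slip round
- wide_die: bystander: plain steel die standing on a shank 36 mm across and 30 mm long, round head 48 mm across, 56 mm tall in all; too thick for the bore; origin at the centre of its underside
- cone_die: bystander: plain steel die with a foot 42 mm across and 16 mm high and a narrower head 26 mm across with a tapered tip, 56 mm tall in all; too thick for the bore; origin at the centre of its underside
- rivet_tin: bystander: open aluminium tin, 72 mm across, 45 mm tall; origin at the centre of its underside
- spool: bystander: small wooden thread spool standing upright, 40 mm across, 57 mm tall; origin at the centre of its underside
- mallet: bystander: wooden mallet lying flat, 52 mm high, its handle running 130 mm along its own -x from the origin and its head 45 mm along +x; origin on the table
- awl: bystander: awl with a round handle lying flat; origin under its middle
- glue_jar: bystander: closed white jar with a black cap, 60 mm across, 70 mm tall; origin at the centre of its underside
- slim_die: the slim die's body, origin at the centre of its foot
Not all that is in view belongs to the job. What is shaped like the slim_die but red or turquoise is not meant.

How it is judged:
By the outcome, as a careful person would: the job done as asked, in the order asked, and still so for the second after the job is handed in, with the robot touching nothing.
It also fails if it takes over 72 s, if anything falls off the work surface, if the arm or the gripper's body presses on something with over 40 N, if the wrist force passes 120 N, or if a joint passes its speed limit or range.

### The arm

A 6-joint arm with a two-finger parallel gripper is mounted at the origin on the work surface. World frame = base frame: x ahead of the robot, y to its left, z up, the work surface at z = 0. Lengths are in m, angles in rad, forces in N, time in s.
With the tool pointing down it reaches from about 0.275 to 0.75 m from the base axis. Payload 10.2 kg.
Tool frame: the origin (TCP) lies midway between the tips of the shut fingers; the grasp point (between the pads) lies 19 mm behind it (env.hold_point_z is the distance from the TCP to the grasp point, in m); x points along the fingers, z is the direction in which the jaws open and shut, and the axes are right-handed (so a half turn about x gives the same grasp; the last joint's range is limited). The gripper opens to 85 mm and grips with 20 to 120 N. Pads are 22 mm wide; open, the fingers measure 114 mm over their backs; the gripper's body (76 mm by 85 mm) begins 54 mm behind the grasp point. The pads swing forward as they close: fully open they stand 13 mm farther back than shut.
Start: joints at [0.908, 0.313, 1.498, -0, 1.331, -0.223], TCP at [0.224, 0.475, 0.231] pointing down, gripper open.
Joint ranges: [-2.94, 2.94], [-0.97, 2.17], [0.19, 2.56], [-1.23, 4.37], [0.02, 3.11], [-2.88, 2.88]. Speed limits (rad/s): [2.39, 2.39, 3.01, 3.14, 3.14, 3.14].

### API

Orientations are given as a unit quaternion [x, y, z, w].
In Python, from bench import env, kinematics, monitor, eyes, job gives the robot as it stands. The module is installed in compiled form; this text tells all that it offers. Calls block until the motion is done:
- env.reach(position, orientation): joint-space move of the TCP to a pose.
- env.movel(position, velocity=0.15, frame=None, guard=None): straight line of the TCP; frame=None keeps the orientation; velocity is the mean speed in m/s. With guard (N) it stops when the force on the tool has changed by that much, and returns True; else False.
- env.set_joints(angles): joint-space move.
- env.release() and env.close_gripper(effort=None): open the fingers fully, or close them until they stop; effort is the grip in N (None keeps the last).
- env.hold(seconds).
- kinematics.ik(position, orientation): joint angles nearest the present ones, or None.
- monitor.sense(): the state.
- eyes.grab_frame(name): name is "side" or "top" or "wrist"; returns a dict with "frame" (384x512x3 uint8, red, green, blue), "mtx" (3x3 intrinsics, pixels), "k1" (the pictures are not rectified: a ray, as slopes to the right and down, at radius r is drawn at 1 + k1 r^2 times it, then the intrinsics apply), "view" (4x4, takes a point from world to camera coordinates). Camera axes: x right, y down, z forward; pixel columns grow to the right and rows downward; lengths in m; the calibration is good to about 2 mm. A picture is of the moment at which its call begins. There is no depth.
A pose or a line that the arm cannot do raises env.MotionError and nothing moves.
- job.hand_in(): hands the job in, once; it reports no verdict.
The state is a dict: "clock": time; "joints": joint angles; "qvel": joint speeds; "joint_efforts": joint torques, N m; "position": TCP position; "ee_rot": TCP orientation; "contact_force": force on the tool from outside, world axes, zero at the start; "ft_torque": the same for the moment, N m; "finger_gap": opening from 0.0 (shut) to 1.0 (fully open).
Only numpy, scipy, OpenCV 4.12 (cv2) and the standard library are available. Lean on these libraries where they do the work, as an engineer would, in place of code of your own. Each camera call takes 0.05 s, during which the arm holds its last target.

## Working session

There is one attempt and no reset: what is moved stays moved. The work goes in short steps, each a Python script; the robot and the scene stay as the last script left them, time stands still between calls to the robot, and variables do not carry over. Pictures are saved under pics/ and viewed, and the job is handed in when it is done.

```bash
ls; mkdir -p pics; python3 - <<'E'
from bench import env, kinematics, monitor, eyes, job
import cv2,pickle
s=monitor.sense();print(s['clock'],s['position'],s['ee_rot'],s['contact_force'],env.hold_point_z)
for n in("side","top"):
    d=eyes.grab_frame(n);pickle.dump(d,open(f'pics/{n}0.pkl','wb'))
    cv2.imwrite(f'pics/{n}0.png',cv2.resize(d['frame'][:,:,::-1],(800,600),interpolation=cv2.INTER_CUBIC));print(n,d['mtx'],d['k1'],d['view'])
E
```

```text
pics
0.0 [0.22336346 0.47482842 0.23072589] [-0.37902733  0.59747093  0.37874331  0.59659054] [ 0.34152279 -0.13616908  0.48499614] 0.0187
side [[485.45575387   0.         251.66335697]
 [  0.         485.45575387 184.54480023]
 [  0.           0.           1.        ]] 0.040973623211732986 [[-0.94057505 -0.33926195  0.01482885  0.51931255]
 [-0.20425721  0.53032089 -0.82282364  0.18847436]
 [ 0.2712887  -0.77695629 -0.5681033   1.1511192 ]
 [ 0.          0.          0.          1.        ]]
top [[462.54981733   0.         256.32371808]
 [  0.         462.54981733 190.87940198]
 [  0.           0.           1.        ]] -0.0818170824344759 [[-0.00692811 -0.99991814  0.01075687 -0.03638209]
 [-0.99736634  0.00613298 -0.07226876  0.59315397]
 [ 0.07219687 -0.01122923 -0.99732719  1.5902489 ]
 [ 0.          0.          0.          1.        ]]
```

View pics/side0.png

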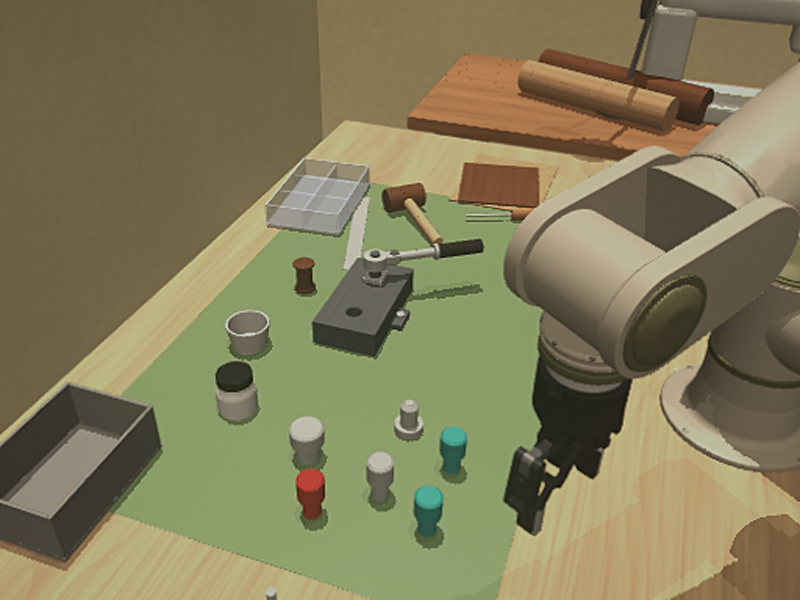

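View pics/top0.png

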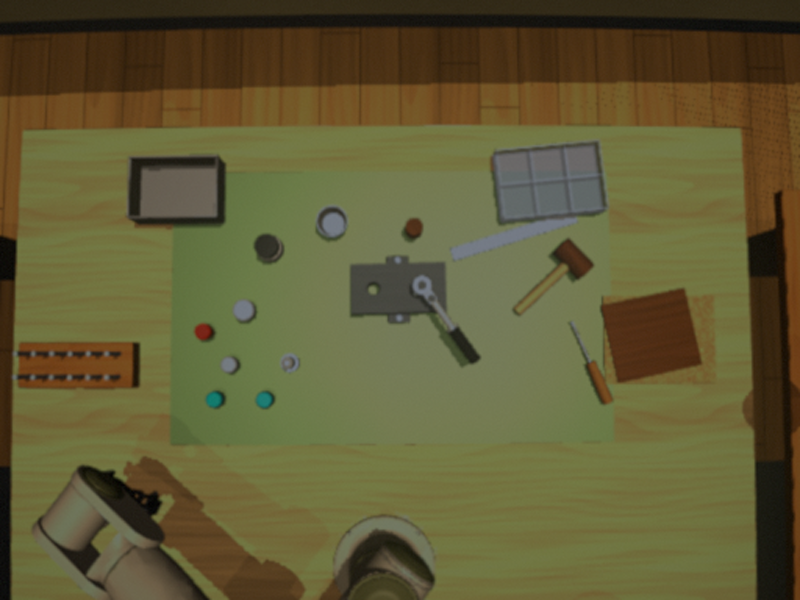

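The slim die is the bare steel one, at about (380,475) in the side view and (230,365) in the top view (both 800 px). The wide die is beyond it, the cone die to its right. The wrench handle leans towards the robot and -y. I'll enlarge crops next.

```bash
cat > h.py <<'E'
import numpy as np, cv2, pickle
from scipy.spatial.transform import Rotation as R
def undist(d,uv):
    M=d['mtx'];k=d['k1'];p=np.array([(uv[0]-M[0,2])/M[0,0],(uv[1]-M[1,2])/M[1,1]])
    q=p.copy()
    for _ in range(30): q=p/(1+k*(q@q))
    return q
def ray(d,uv):
    q=undist(d,uv);V=d['view'];Rm=V[:3,:3];c=-Rm.T@V[:3,3]
    return c,Rm.T@np.array([q[0],q[1],1])
def onz(d,uv,z):
    c,r=ray(d,uv);return c+r*(z-c[2])/r[2]
def proj(d,P):
    V=d['view'];P=V[:3,:3]@np.asarray(P)+V[:3,3];q=P[:2]/P[2];q=q*(1+d['k1']*(q@q));M=d['mtx']
    return np.array([M[0,0]*q[0]+M[0,2],M[1,1]*q[1]+M[1,2]])
def crop(d,x,y,w,h,s,fn):
    im=d['frame'][y:y+h,x:x+w,::-1]
    im=cv2.convertScaleAbs(im,alpha=1.3)
    im=cv2.resize(im,None,fx=s,fy=s,interpolation=cv2.INTER_CUBIC)
    for i in range(0,w,10): cv2.putText(im,str(x+i),(int(i*s),8),0,.3,(0,255,255));cv2.line(im,(int((i+.5)*s),10),(int((i+.5)*s),15),(0,255,255))
    for j in range(0,h,10): cv2.putText(im,str(y+j),(0,int((j+.5)*s)+3),0,.3,(0,255,255))
    cv2.imwrite(fn,im)
E
python3 - <<'E'
from h import *
t=pickle.load(open('pics/top0.pkl','rb'));s=pickle.load(open('pics/side0.pkl','rb'))
crop(t,215,155,100,85,7.5,'pics/t_a.png');crop(t,120,185,80,80,7,'pics/t_b.png')
crop(s,190,145,130,90,6,'pics/s_a.png');crop(s,180,250,130,90,6,'pics/s_b.png')
E
```

```text
(no output)
```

View pics/t_a.png

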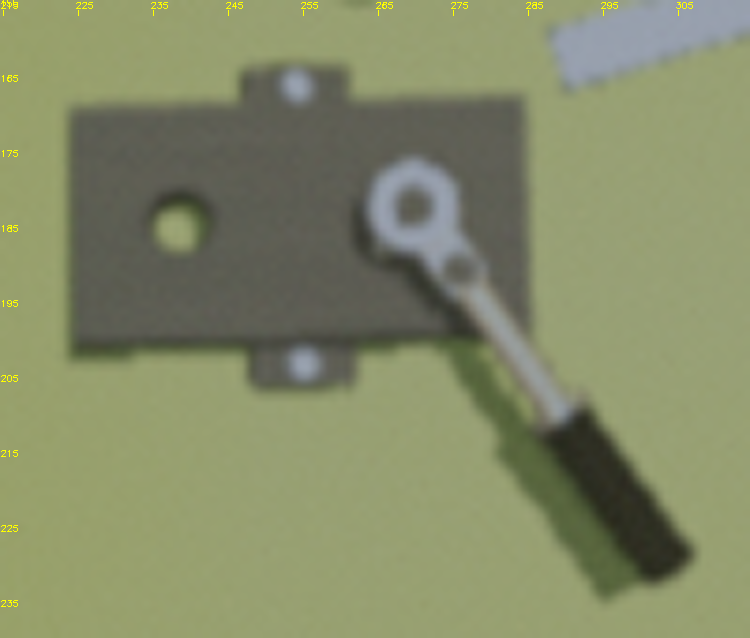

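View pics/t_b.png

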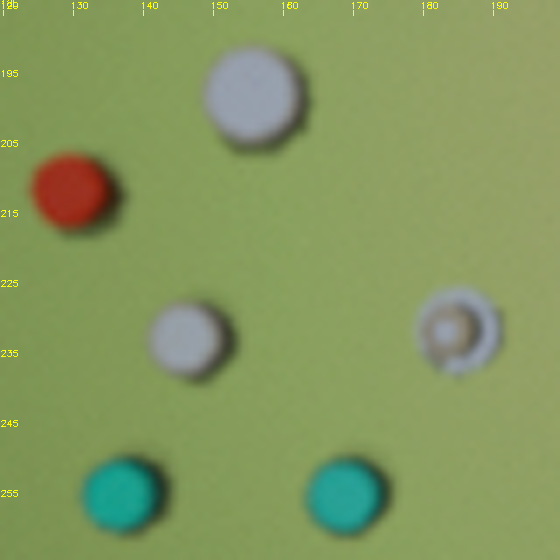

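View pics/s_a.png

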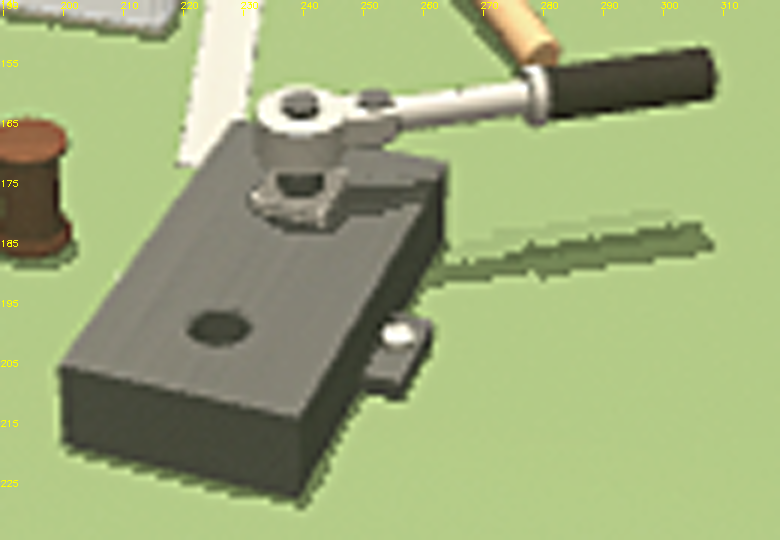

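View pics/s_b.png

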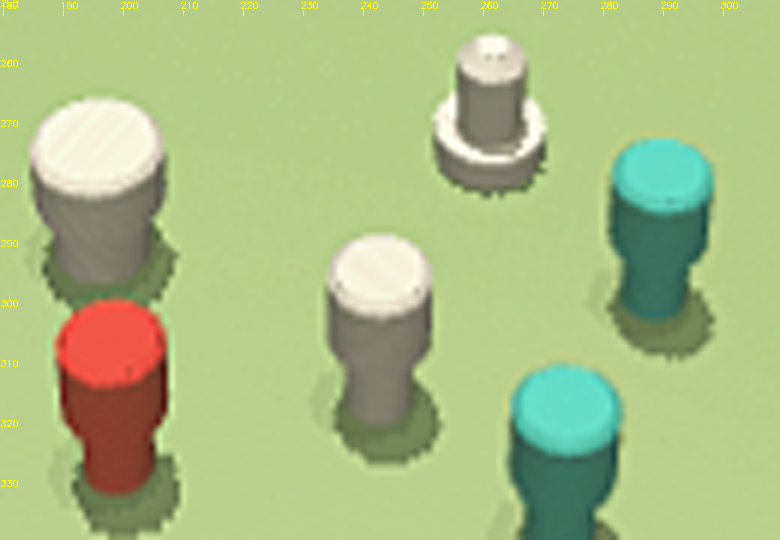

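```bash
python3 - <<'E'
from h import *
t=pickle.load(open('pics/top0.pkl','rb'));s=pickle.load(open('pics/side0.pkl','rb'))
T=lambda x,y:(x/7.5+215-.5,y/7.5+155-.5); TB=lambda x,y:(x/7+120-.5,y/7+185-.5)
S=lambda x,y:(x/6+190-.5,y/6+145-.5); SB=lambda x,y:(x/6+180-.5,y/6+250-.5)
print('die',onz(t,TB(186,340),.066),onz(s,SB(380,276),.066))
print('bore',onz(t,T(180,222),.045),onz(s,S(219,328),.045))
print('head',onz(t,T(413,205),.095),onz(s,S(301,105),.095))
C=[onz(t,T(*p),.045) for p in[(70,108),(522,97),(532,330),(72,345)]];print('top corners',np.round(C,4))
C=[onz(s,S(*p),.045) for p in[(447,162),(300,415),(60,368),(238,121)]];print('side corners',np.round(C,4))
print('grip ends',onz(t,T(563,420),.085),onz(t,T(670,568),.085),onz(s,S(545,93),.085),onz(s,S(712,74),.085))
print('cone',onz(t,TB(459,330),.016), 'teal',onz(t,TB(120,495),.066),onz(t,TB(346,495),.066),'wide',onz(t,TB(252,95),.056))
E
```

```text
die [0.44917614 0.33344394 0.066     ] [0.44982021 0.33854338 0.066     ]
bore [0.61495119 0.0211021  0.045     ] [0.61578853 0.02394594 0.045     ]
head [ 0.61754186 -0.08376991  0.095     ] [ 0.61962646 -0.08597995  0.095     ]
top corners [[ 0.6678  0.0714  0.045 ]
 [ 0.6717 -0.1364  0.045 ]
 [ 0.5644 -0.1398  0.045 ]
 [ 0.5588  0.0707  0.045 ]]
side corners [[ 0.5652 -0.1381  0.045 ]
 [ 0.5606  0.0688  0.045 ]
 [ 0.6683  0.075   0.045 ]
 [ 0.6715 -0.136   0.045 ]]
grip ends [ 0.5218975  -0.15018529  0.085     ] [ 0.45573667 -0.19711057  0.085     ] [ 0.52276365 -0.15206363  0.085     ] [ 0.45398413 -0.19699685  0.085     ]
cone [0.4526887  0.20849429 0.016     ] teal [0.37483514 0.36502284 0.066     ] [0.37456506 0.25568475 0.066     ] wide [0.56793015 0.30431651 0.056     ]
```

```bash
cat >> h.py <<'E'
def q_open(ang,flip=False):
    "tool down, jaws opening along world direction angle ang"
    z=np.array([np.cos(ang),np.sin(ang),0]);z=-z if flip else z
    x=np.array([0,0,-1.]);y=np.cross(z,x)
    return R.from_matrix(np.c_[x,y,z]).as_quat()
E
python3 - <<'E'
from h import *
from bench import env, kinematics, monitor, eyes, job
s=monitor.sense();print(R.from_quat(s['ee_rot']).as_matrix().round(2))
for f in(0,1):
  for p in([.4495,.336,.17],[.616,.0225,.15],[.49,-.17,.12],[.45,-.03,.07]):
    print(f,p,kinematics.ik(p,q_open(np.pi/2,f)))
E
```

```text
[[-0.   -0.9   0.43]
 [-0.    0.43  0.9 ]
 [-1.    0.   -0.  ]]
0 [0.4495, 0.336, 0.17] [ 4.33150437e-01  4.44358237e-01  1.47460451e+00 -4.44089210e-16
  1.22262990e+00 -1.13764589e+00]
0 [0.616, 0.0225, 0.15] [-1.53300841e-01  5.80491151e-01  1.31289503e+00 -4.44089210e-16
  1.24820648e+00 -1.72409717e+00]
0 [0.49, -0.17, 0.12] [-5.60103139e-01  4.15571893e-01  1.66356560e+00 -4.44089210e-16
  1.06245516e+00 -2.13089947e+00]
0 [0.45, -0.03, 0.07] [-3.27387259e-01  3.65462563e-01  1.90536615e+00 -4.44089210e-16
  8.70763944e-01 -1.89818359e+00]
1 [0.4495, 0.336, 0.17] [ 4.33150437e-01  4.44358237e-01  1.47460451e+00 -4.44089210e-16
  1.22262990e+00  2.00394676e+00]
1 [0.616, 0.0225, 0.15] [-1.53300841e-01  5.80491151e-01  1.31289503e+00 -4.44089210e-16
  1.24820648e+00  1.41749549e+00]
1 [0.49, -0.17, 0.12] [-5.60103139e-01  4.15571893e-01  1.66356560e+00 -4.44089210e-16
  1.06245516e+00  1.01069319e+00]
1 [0.45, -0.03, 0.07] [-3.27387259e-01  3.65462563e-01  1.90536615e+00 -4.44089210e-16
  8.70763944e-01  1.24340907e+00]
```

```bash
python3 - <<'E'
from h import *
from bench import env, kinematics, monitor, eyes, job
env.reach([.4495,.336,.19],q_open(np.pi/2))
env.hold(.1)
d=eyes.grab_frame('wrist');pickle.dump(d,open('pics/w1.pkl','wb'))
cv2.imwrite('pics/w1.png',d['frame'][:,:,::-1])
s=monitor.sense();print(s['clock'],s['position'],proj(d,[.4495,.336,.066]),proj(d,[.4495,.336,0]))
E
```

```text
1.2917 [0.44876425 0.33686896 0.19026186] [254.89008358 180.83578371] [255.03422587 163.93571147]
```

View pics/w1.png

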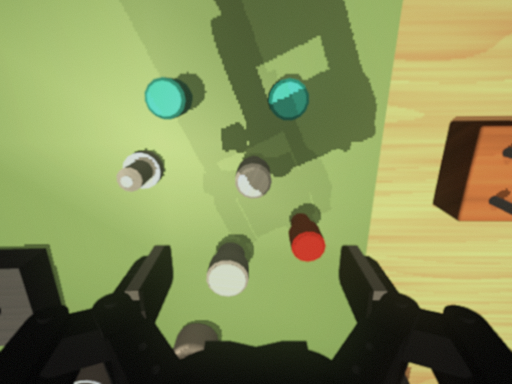

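```bash
python3 - <<'E'
from h import *
d=pickle.load(open('pics/w1.pkl','rb'));crop(d,225,145,60,60,10,'pics/w1c.png')
E
```

```text
(no output)
```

View pics/w1c.png

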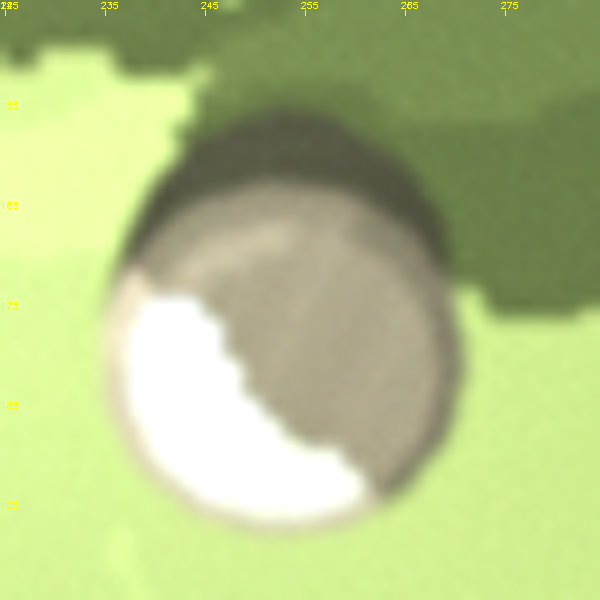

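```bash
python3 - <<'E'
from h import *
from bench import env, kinematics, monitor, eyes, job
d=pickle.load(open('pics/w1.pkl','rb'))
p=onz(d,(252.9,180.1),.065);print(p)
print('before',monitor.sense()['contact_force'])
x,y=p[0],p[1]
q=q_open(np.pi/2)
env.movel([x,y,.10],velocity=.15,frame=q)
env.movel([x,y,.055-env.hold_point_z+.001],velocity=.08)
print(monitor.sense()['position'])
f0=monitor.sense()['contact_force']
env.close_gripper(60)
s=monitor.sense();print(s['finger_gap'],s['position'],s['contact_force']-f0)
env.movel([x,y,.14],velocity=.12)
s=monitor.sense();print(s['clock'],s['finger_gap'],s['position'],s['contact_force']-f0)
d=eyes.grab_frame('wrist');pickle.dump(d,open('pics/w2.pkl','wb'))
cv2.imwrite('pics/w2.png',d['frame'][:,:,::-1])
E
```

```text
[0.44907517 0.33408314 0.065     ]
before [0.13165974 0.18267621 0.36494408]
[0.44938155 0.33424081 0.03777998]
0.40557668877417885 [0.44932062 0.33428216 0.03781352] [-0.69129018 -0.02712779  5.12544211]
4.5083 0.39963230280059064 [0.44864357 0.33385127 0.13908882] [ 0.59861686 -1.38245149 -2.98226573]
```

View pics/w2.png

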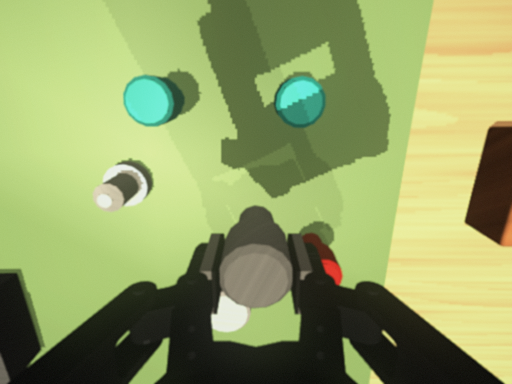

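```bash
python3 - <<'E'
from h import *
d=pickle.load(open('pics/w2.pkl','rb'));crop(d,205,195,105,120,6,'pics/w2c.png')
P=[.44864,.33385]
for z in(.1671,.1341,.1011): print(proj(d,P+[z]))
E
```

```text
[255.96864272 277.93607405]
[255.97424087 242.32181797]
[255.97825271 218.04151493]
```

View pics/w2c.png

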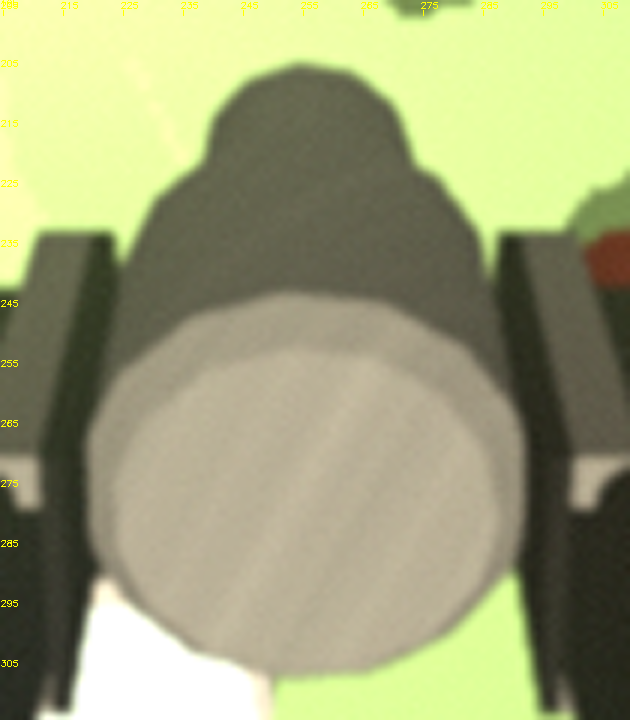

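```bash
python3 - <<'E'
from h import *
d=pickle.load(open('pics/w2.pkl','rb'))
a=np.linspace(0,2*np.pi,73)
for dx in(0,.0005,.001):
  for z,r in((.1671,.0155),(.1651,.018),(.1031,.012),(.1011,.010)):
    q=np.array([proj(d,[.44864+dx+r*np.cos(t),.33385+r*np.sin(t),z]) for t in a]);print(dx,z,q.min(0).round(1),q.max(0).round(1))
E
```

```text
0 0.1671 [222.5 248.4] [289.5 305.5]
0 0.1651 [217.6 241.2] [294.4 306.9]
0 0.1031 [238.1 202.7] [273.9 235.3]
0 0.1011 [241.2 204.3] [270.7 231.3]
0.0005 0.1671 [222.5 249.3] [289.4 306.4]
0.0005 0.1651 [217.6 242.1] [294.3 307.7]
0.0005 0.1031 [238.1 203.4] [273.8 236. ]
0.0005 0.1011 [241.2 205. ] [270.7 232. ]
0.001 0.1671 [222.5 250.3] [289.4 307.3]
0.001 0.1651 [217.7 243.1] [294.3 308.6]
0.001 0.1031 [238.1 204.1] [273.8 236.6]
0.001 0.1011 [241.3 205.7] [270.7 232.6]
```

```bash
python3 - <<'E'
from h import *
from bench import env, kinematics, monitor, eyes, job
q=q_open(np.pi/2+.0215)
env.movel([.4491,.334,.19],velocity=.15)
env.movel([.6145,.0225,.19],velocity=.2,frame=q)
env.hold(.15)
d=eyes.grab_frame('wrist');pickle.dump(d,open('pics/w3.pkl','wb'))
s=monitor.sense();print(s['clock'],s['finger_gap'],s['position'],s['contact_force'])
cv2.imwrite('pics/w3.png',d['frame'][:,:,::-1]);crop(d,200,125,110,95,7,'pics/w3c.png');print(proj(d,[.615,.022,.045]))
E
```

```text
7.1583 0.4021722027632507 [0.61439537 0.02290078 0.19009195] [-0.77231158  0.40450795 -2.56506967]
[254.86590393 174.61389801]
```

View pics/w3.png

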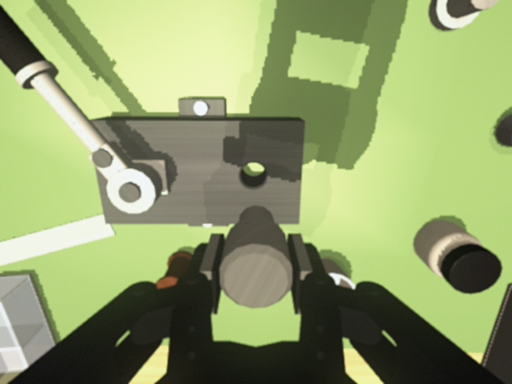

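View pics/w3c.png

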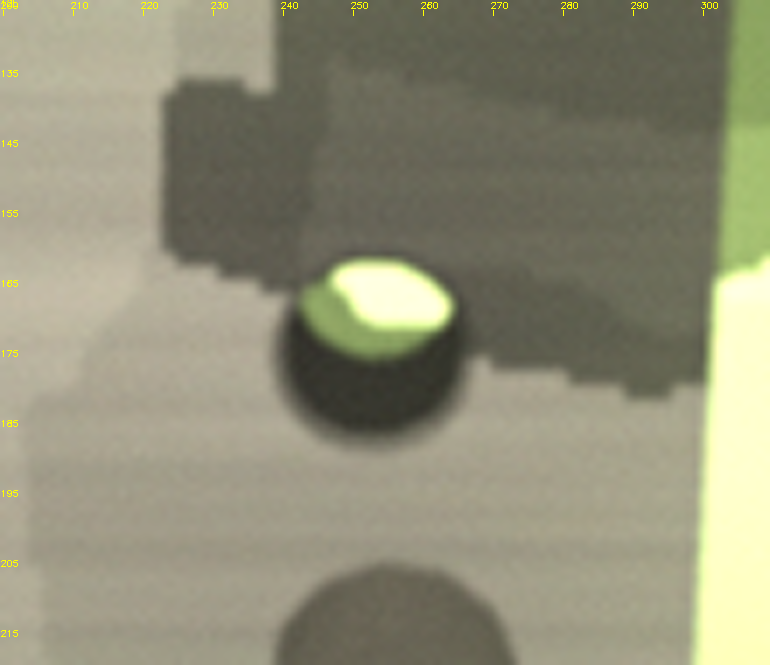

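```bash
python3 - <<'E'
from h import *
d=pickle.load(open('pics/w3.pkl','rb'))
p=onz(d,(252.5,175.1),.045);print(p)
for r,z in((.01525,.045),(.01325,.043)):
    q=np.array([proj(d,[p[0]+r*np.cos(t),p[1]+r*np.sin(t),z]) for t in np.linspace(0,6.28,73)]);print(q.min(0).round(1),q.max(0).round(1))
E
```

```text
[0.61557325 0.01958171 0.045     ]
[237.6 160.6] [267.3 189.1]
[239.7 162.1] [265.3 186.7]
```

```bash
cat >> h.py <<'E'
def goto(env,monitor,p,v=.08,it=2):
    p=np.array(p,float);c=p.copy()
    for _ in range(it):
        env.movel(c,velocity=v);env.hold(.1);e=p-np.array(monitor.sense()['position'])
        if np.abs(e).max()<2e-4: break
        c=c+e
    return c
E
python3 - <<'E'
from h import *
from bench import env, kinematics, monitor, eyes, job
env.movel([.6148,.0198,.12],velocity=.12)
c=goto(env,monitor,[.6148,.0198,.090],.08,3)
s=monitor.sense();print(c,s['clock'],s['position'],s['contact_force'])
d=eyes.grab_frame('side');crop(d,180,110,130,100,6,'pics/s3.png')
d=eyes.grab_frame('wrist');pickle.dump(d,open('pics/w4.pkl','wb'));crop(d,190,160,130,100,6,'pics/w4c.png')
E
```

```text
[0.6147453  0.01980263 0.08986669] 9.2167 [0.61475335 0.0198111  0.08987235] [-0.67819171 -0.66555615 -3.37022754]
```

View pics/s3.png

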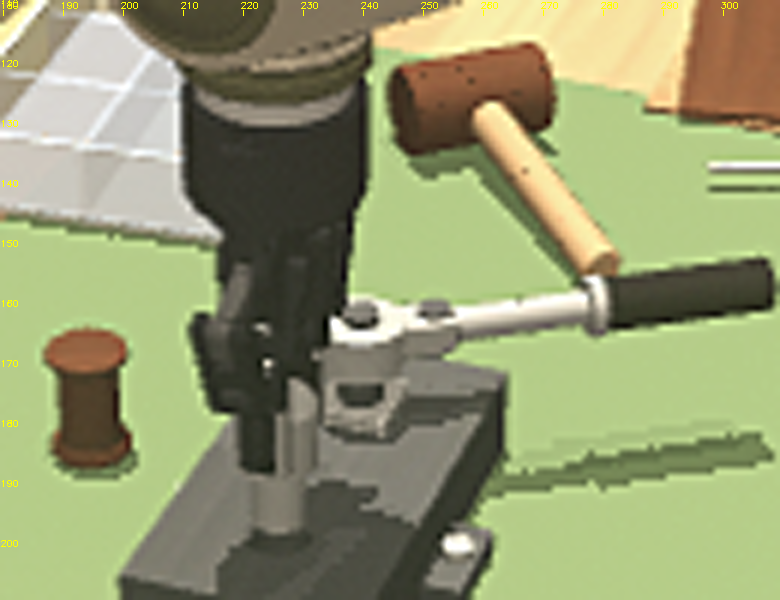

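View pics/w4c.png

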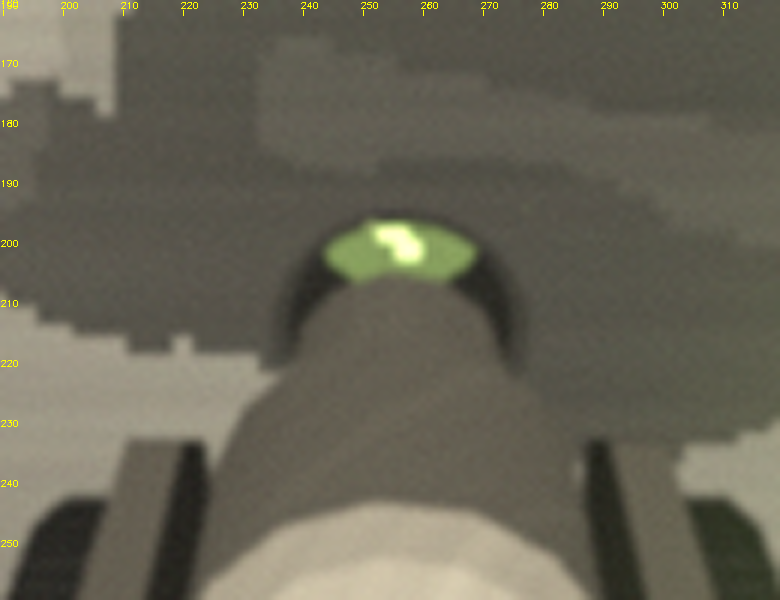

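```bash
python3 - <<'E'
from h import *
from bench import env, kinematics, monitor, eyes, job
d=pickle.load(open('pics/w4.pkl','rb'))
for x in(.6145,.6154,.616):
  for r,z in((.01525,.045),(.01325,.043),(.012,.0541)):
    q=np.array([proj(d,[x+r*np.cos(t),.0198+r*np.sin(t),z]) for t in np.linspace(0,6.28,73)]);print(x,z,q.min(0).round(1),q.max(0).round(1))
q=env.movel([.6148,.0198,.072],velocity=.03,guard=6)
s=monitor.sense();print(q,s['clock'],s['position'],s['contact_force'])
E
```

```text
0.6145 0.045 [234.2 193.1] [277.7 233.1]
0.6145 0.043 [237.2 194.8] [274.7 229.3]
0.6145 0.0541 [238.  202.4] [273.8 235.1]
0.6154 0.045 [234.2 194.3] [277.7 234.2]
0.6154 0.043 [237.2 196. ] [274.6 230.4]
0.6154 0.0541 [238.  203.7] [273.8 236.3]
0.616 0.045 [234.2 195.1] [277.6 235. ]
0.616 0.043 [237.2 196.8] [274.6 231.2]
0.616 0.0541 [238.  204.5] [273.7 237. ]
False 10.0583 [0.61490417 0.01977082 0.07210335] [ 0.44819397  0.21550926 -2.10665646]
```

```bash
python3 - <<'E'
from h import *
from bench import env, kinematics, monitor, eyes, job
q=env.movel([.6148,.0198,.053],velocity=.04,guard=8)
s=monitor.sense();print(q,s['clock'],s['position'],s['contact_force'])
if not q:
  q=env.movel([.6148,.0198,.0485],velocity=.02,guard=8)
  s=monitor.sense();print(q,s['clock'],s['position'],s['contact_force'])
E
```

```text
False 10.6833 [0.61485309 0.01979414 0.05299383] [-0.50357572 -0.18504033 -2.83856288]
True 10.9417 [0.61525916 0.01976975 0.04982711] [-0.68408265  0.17847501  4.61058596]
```

Contact came exactly at the expected home height, TCP 0.0498. I'll release, back off and check.

```bash
python3 - <<'E'
from h import *
from bench import env, kinematics, monitor, eyes, job
env.release()
s=monitor.sense();print(s['clock'],s['finger_gap'],s['position'],s['contact_force'])
p=s['position']
env.movel([p[0],p[1],.20],velocity=.15)
d=eyes.grab_frame('wrist');crop(d,180,125,130,95,6,'pics/w5c.png')
env.reach([.42,.0,.22],q_open(np.pi/2))
d=eyes.grab_frame('side');crop(d,180,140,130,95,6,'pics/s5.png')
print(monitor.sense()['clock'])
E
```

```text
11.5 0.9978677733441262 [0.61440032 0.0198776  0.04854839] [0.25039031 0.2077875  0.52407749]
13.5667
```

View pics/w5c.png

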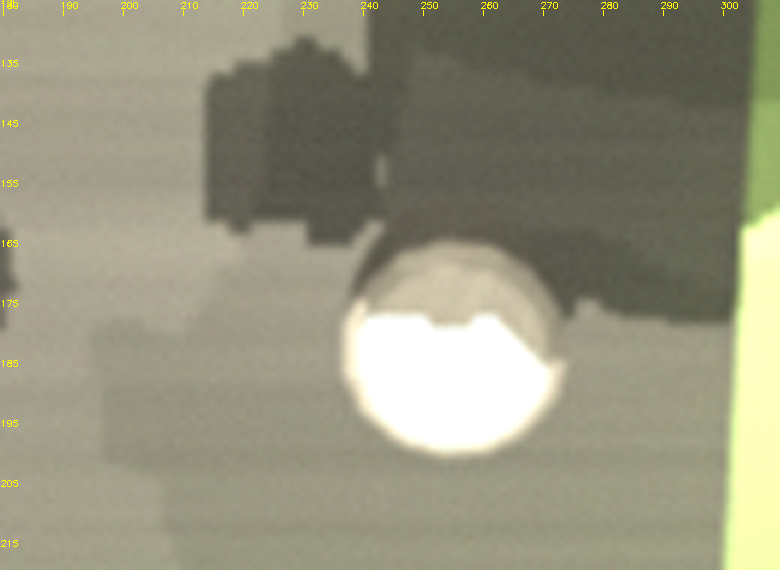

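View pics/s5.png

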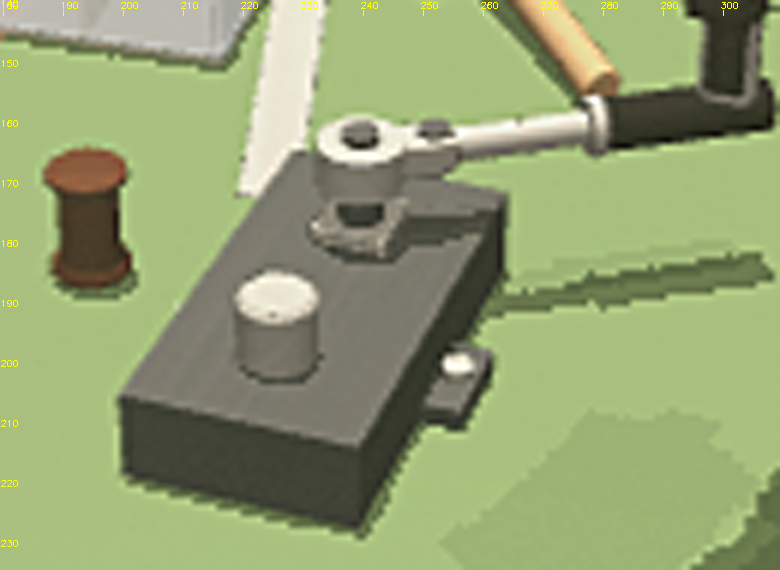

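```bash
cat >> h.py <<'E'
SP=np.array([.6177,-.0852])
def wp(th,gap,z=.066,r=.160):
    "finger centre for handle at angle th, finger face gap behind the grip surface"
    u=np.array([np.cos(th),np.sin(th)]);v=np.array([u[1],-u[0]])
    return np.r_[SP+r*u-v*(.013+.011+gap),z],u,v
E
python3 - <<'E'
from h import *
from bench import env, kinematics, monitor, eyes, job
for f in(0,1):
  for th in(214.5,190,170,145):
    t=np.radians(th);p,u,v=wp(t,.02 if th>210 else 0);j=kinematics.ik(p,q_open(t,f));print(f,th,p.round(3),None if j is None else np.round(j,2))
E
```

```text
0 214.5 [ 0.511 -0.212  0.066] [-0.61  0.56  1.6  -0.    0.98  1.93]
0 190 [ 0.464 -0.137  0.066] [-0.53  0.43  1.81 -0.    0.9   2.44]
0 170 [ 0.456 -0.081  0.066] None
0 145 [ 0.473 -0.013  0.066] [-0.28  0.41  1.85 -0.    0.88 -2.81]
1 214.5 [ 0.511 -0.212  0.066] [-0.61  0.56  1.6  -0.    0.98 -1.21]
1 190 [ 0.464 -0.137  0.066] [-0.53  0.43  1.81 -0.    0.9  -0.7 ]
1 170 [ 0.456 -0.081  0.066] [-0.43  0.39  1.87 -0.    0.87 -0.26]
1 145 [ 0.473 -0.013  0.066] [-0.28  0.41  1.85 -0.    0.88  0.33]
```

Orientation flip=1 works over the whole sweep. I'll shut the gripper, go down behind the handle, and touch it with a guard.

```bash
python3 - <<'E'
from h import *
from bench import env, kinematics, monitor, eyes, job
t=np.radians(214.5);p,u,v=wp(t,.022);q=q_open(t,True)
env.close_gripper(40)
env.reach(np.r_[p[:2],.20],q)
env.movel(np.r_[p[:2],.066],velocity=.15,frame=q)
env.hold(.1)
s=monitor.sense();print(s['clock'],s['position'],s['contact_force'],s['finger_gap'])
d=eyes.grab_frame('side');crop(d,200,110,130,95,6,'pics/s6.png')
d=eyes.grab_frame('wrist');cv2.imwrite('pics/w6.png',d['frame'][:,:,::-1])
E
```

```text
16.4 [ 0.51232269 -0.21394943  0.06695752] [0.27694564 0.00150146 0.09183461] -0.00037853222183500165
```

View pics/s6.png

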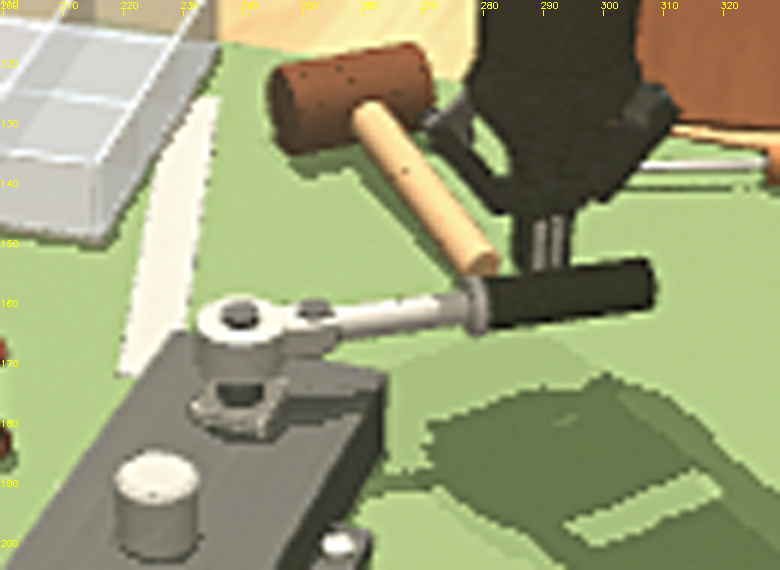

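View pics/w6.png

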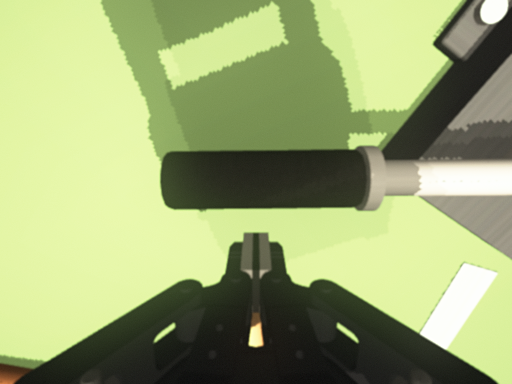

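```bash
cat > push.py <<'E'
from h import *
from bench import env, kinematics, monitor, eyes, job
def f_at(v,f0): return -float((np.array(monitor.sense()['contact_force'])-f0)[:2]@v)
if __name__=="__main__":
    f0=np.array(monitor.sense()['contact_force'])
    t=np.radians(214.5);p,u,v=wp(t,.008);env.movel(p,velocity=.06,frame=q_open(t,True))
    th=214.5;gap=.0055
    # close the gap
    for gap in(.005,.0025,0,-.0025):
        p,u,v=wp(t,gap);env.movel(p,velocity=.05);f=f_at(v,f0);print('gap',gap,round(f,1))
        if f>1.5:break
    log=[]
    while th>214.5-66:
        th-=1.2;t=np.radians(th);p,u,v=wp(t,gap)
        env.movel(p,velocity=.05,frame=q_open(t,True),guard=9)
        f=f_at(v,f0);log.append((round(th,1),round(f,1)))
        if f>8: break
    s=monitor.sense();print(log);print(s['clock'],s['position'],gap)
    pickle.dump((f0,gap,th),open('pics/st.pkl','wb'))
    d=eyes.grab_frame('side');crop(d,200,110,130,95,6,'pics/s7.png')
E
python3 push.py
```

```text
gap 0.005 -0.1
gap 0.0025 0.0
gap 0 3.8
[(213.3, 4.9), (212.1, 3.3), (210.9, 3.5), (209.7, 3.2), (208.5, 4.6), (207.3, 3.2), (206.1, 3.7), (204.9, 3.7), (203.7, 3.2), (202.5, 4.0), (201.3, 4.3), (200.1, 2.5), (198.9, 4.2), (197.7, 3.6), (196.5, 4.1), (195.3, 3.2), (194.1, 3.6), (192.9, 3.4), (191.7, 3.0), (190.5, 4.3), (189.3, 3.4), (188.1, 3.8), (186.9, 3.0), (185.7, 3.5), (184.5, 2.9), (183.3, 3.2), (182.1, 3.1), (180.9, 3.1), (179.7, 2.9), (178.5, 3.9), (177.3, 3.4), (176.1, 3.5), (174.9, 3.0), (173.7, 4.4), (172.5, 4.2), (171.3, 3.8), (170.1, 7.1), (168.9, 12.8)]
27.1333 [ 0.45596724 -0.07901116  0.0660924 ] 0
```

View pics/s7.png

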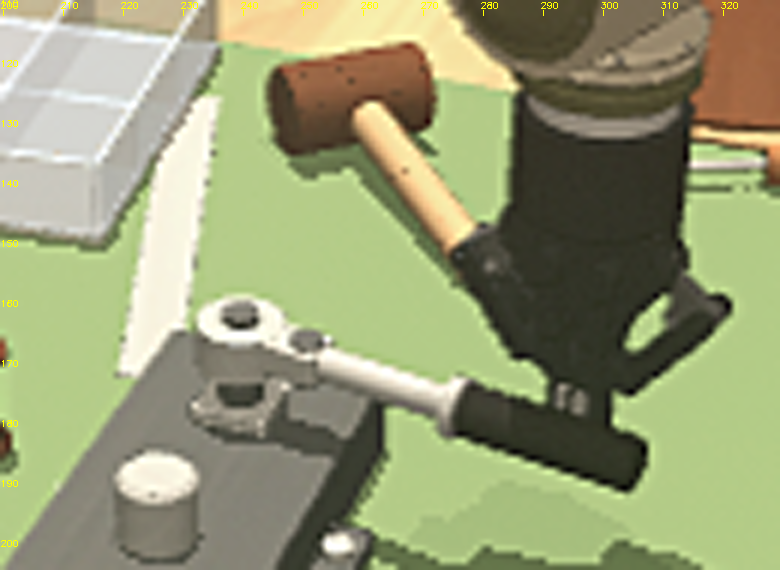

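```bash
python3 - <<'E'
from push import *
f0,gap,th=pickle.load(open('pics/st.pkl','rb'))
s=monitor.sense();p0=np.array(s['position']);t=np.radians(th);_,u,v=wp(t,0);q=q_open(t,True)
print('now',f_at(v,f0),(wp(t,gap)[0]-p0)[:2]@v)
for k in range(1,5):
    t2=np.radians(th-k*.7);p,u,v=wp(t2,gap)
    env.movel(p,velocity=.03,frame=q_open(t2,True))
    fs=[]
    for _ in range(3): env.hold(.04);fs.append(round(f_at(v,f0),1))
    s=monitor.sense();print(k,fs,(np.array(s['position'])-p0)[:2]@v)
    if np.mean(fs)>14: break
pickle.dump((f0,gap,th-k*.7),open('pics/st.pkl','wb'));print(s['clock'])
d=eyes.grab_frame('top');pickle.dump(d,open('pics/t8.pkl','wb'));crop(d,215,155,100,85,7.5,'pics/t8.png')
d=eyes.grab_frame('side');crop(d,200,110,130,95,6,'pics/s8.png')
E
```

```text
now 12.624686200747675 0.0011387988567417141
1 [12.2, 12.3, 11.7] 0.0018788539343152844
2 [12.1, 12.7, 11.8] 0.003845972471956809
3 [12.4, 12.2, 14.0] 0.005791087554682868
4 [13.0, 13.0, 12.8] 0.007704843025657893
28.6833
```

View pics/t8.png

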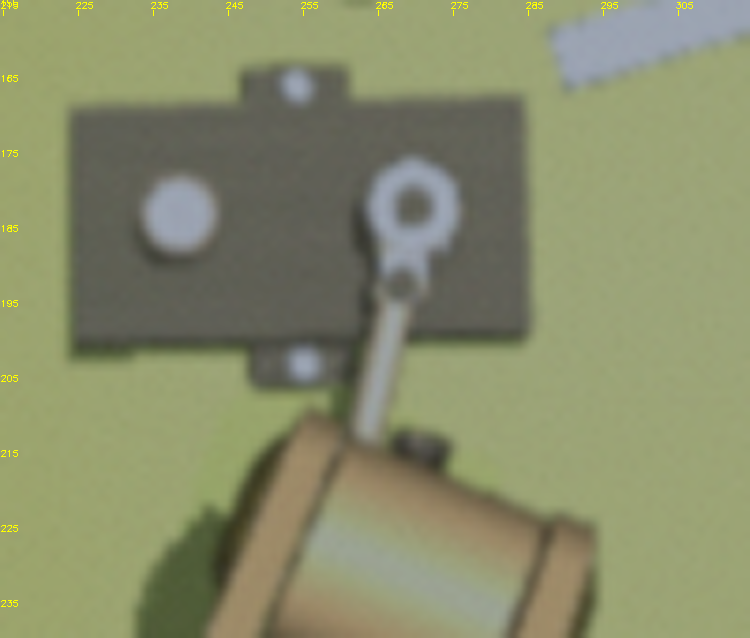

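View pics/s8.png

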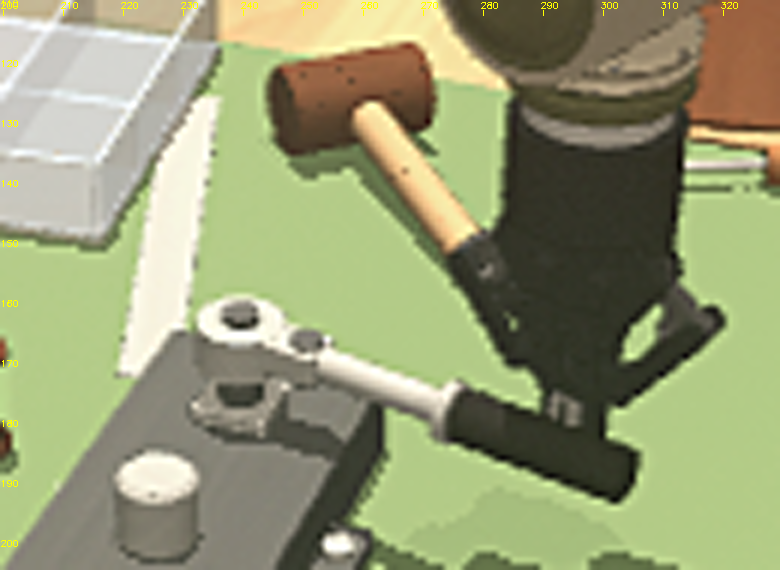

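```bash
python3 - <<'E'
from push import *
f0,gap,th=pickle.load(open('pics/st.pkl','rb'))
th-=.4;t=np.radians(th);p,u,v=wp(t,gap);q=q_open(t,True)
env.movel(p,velocity=.03,frame=q);env.hold(.15)
print(f_at(v,f0))
p0=np.array(monitor.sense()['position'])
env.movel(np.r_[p0[:2]-v[:2]*.02,p0[2]],velocity=.05)
print('mid',f_at(v,f0))
env.movel(np.r_[p0[:2]-v[:2]*.045,p0[2]],velocity=.1)
print('off',f_at(v,f0),monitor.sense()['contact_force'])
c=np.array(monitor.sense()['position']);env.movel(np.r_[c[:2],.25],velocity=.2)
env.reach([.22,-.30,.30],q)
d=eyes.grab_frame('top');pickle.dump(d,open('pics/t9.pkl','wb'));crop(d,215,155,100,85,7.5,'pics/t9.png')
d=eyes.grab_frame('side');crop(d,200,110,130,95,6,'pics/s9.png');cv2.imwrite('pics/s9f.png',d['frame'][:,:,::-1])
print(monitor.sense()['clock'])
E
```

```text
12.377597187913068
mid -0.04721513755010011
off 0.06967914497449618 [-0.38744407  0.11900388  0.54762884]
32.4667
```

View pics/t9.png

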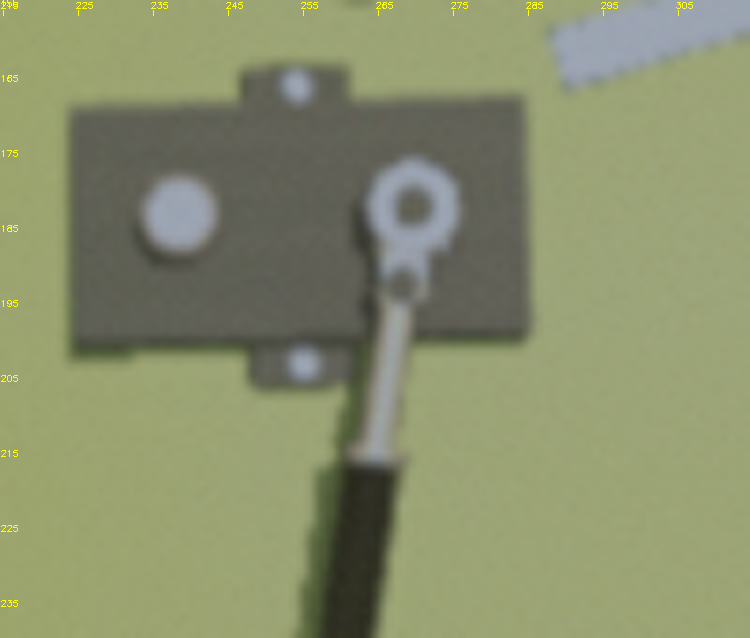

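View pics/s9.png

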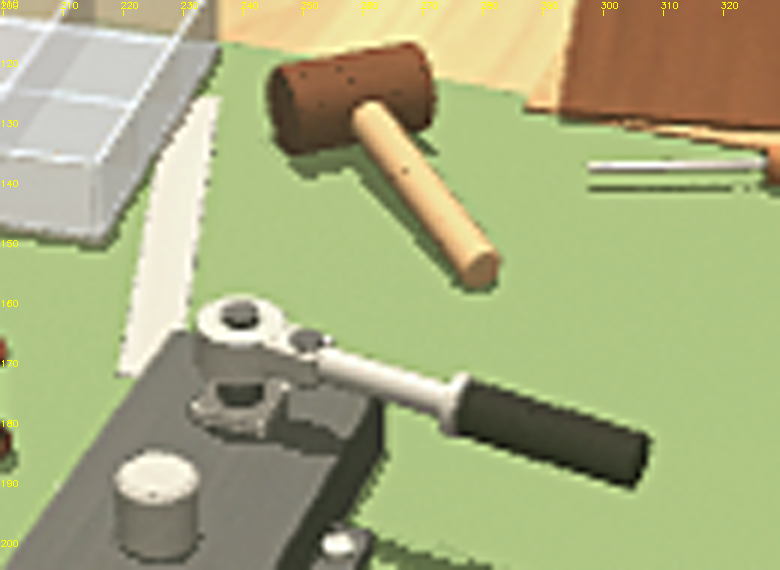

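View pics/s9f.png

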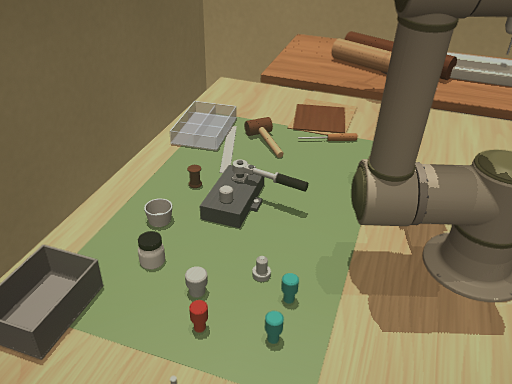

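```bash
python3 - <<'E'
from bench import env, monitor, job
env.hold(.3);print(monitor.sense()['clock']);print(job.hand_in())
E
```

```text
32.7667
the job is handed in; nothing more can be done
None
```

The slim die is seated in the bore and the clamp is tightened to the wrench's click. I handed the job in at 32.8 s, and the hand-in reported no verdict.

- **Die:** It went into the bore at the first try. Its shoulder met the block's top at the expected height (TCP 49.8 mm). After release, the side picture showed it upright with its shoulder flat on the block.
- **Wrench:** I pushed the grip clockwise with the shut fingers against a drag of 3 to 5 N. It came tight after about 0.77 rad. The handle joint then gave at a steady 12 to 13 N over about 9 mm at the grip, and I stopped there. That makes the joint angle at least 0.06 rad; the top picture read about 0.08 rad just before the last 1 mm of push.
- **After letting go:** The force fell to zero, the handle sprang back nearly straight and the wrench head stayed where it was. The tightened grip lies about 20 mm to the block's -y from its middle, within the stated range.
- **Rest of the scene:** By eye, the square insert and the bystanders are where they were.

Two readings disagreed slightly. The side camera put the die and bore 2 to 4 mm off in y, so I used the wrist camera. The click force read slightly above the stated 11 N.

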